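# Snap the loose conduit saddle back onto the kettle test bench

### The job

One saddle of the bench's white conduit is off: pick up the loose saddle that fits it (the bigger of the two standing on the bench), push it down over the conduit at the bare base until its arms snap round the conduit, feel it along the conduit until its tails drop into the base's pocket, see that it is fully home and upright, and let go. Push firmly but gently: it snaps on under about 15 N, and more than 40 N would crack the conduit or its base. Leave everything else where it is.

Things in the scene. Friction and masses are not known exactly. Their poses are not given: they have to be found in the camera images.
- saddle_block (a point): The loose saddle: cream one-piece sprung pipe clip, 20 mm wide along the conduit, 39 over the tails, 67 tall, 65 g, standing on its two tails, open side down. On its crown is a marker block, the handle: 16 (x) x 18 (y) x 28 mm tall. Point: the block's centre, 53 mm above the tail tips. z up, y along the channel for the conduit (half turn no matter). Grip the two y faces, here or a little higher.
- saddle_crown (a point): Underside of the saddle's crown, 21 mm below the block's centre; axes as saddle_block. It bears on the conduit's top when home: the block's centre is then 33.5 mm above the conduit's axis. Fingers closing along y at the block's centre clear the conduit and leave the arms free to spread; fingers on the x faces would meet the arms unless held 7 mm higher.
- saddle_tails (a point): Midway between the saddle's two tail tips, at their height. The mouth between the tails is 33 mm wide, narrowing to a 19 mm throat 10 mm above the tips. Pushed down, the tails meet the conduit with the block's centre about 52 mm above the conduit's axis and the throat passes its widest point at 43 mm. That takes 8 to 15 N; then the arms close under it and pull the saddle down and hold it on.
- spot (a point): Centre of a black pencil ring round the conduit, on the conduit's axis, 28 mm above the bench; y along the conduit, z up. Drawn by eye, it shows only roughly where the saddle goes: the centre of the base's pocket lies up to 16 mm from it, either way along the conduit, so feel for it.
- mark: The place of the missing saddle; origin on the bench under the ring, axes as spot. Here a cream base is screwed down under the conduit: 48 mm across, 76 along it, 13 high, with a cross pocket 23 mm long between two flat shoulders. Tails riding on a shoulder leave the saddle snapped on but about 4 mm high (block centre 37 mm above the axis); slid along until over the pocket it drops home, with 1.5 mm play.
- run: The conduit run, fixed to the bench: a white rigid conduit 25 mm in diameter, 420 mm long, lying along y with its axis 28 mm above the bench, between a single socket box (at -y) and a double socket box (at +y), each 86 mm deep and 48 mm high. The origin is on the bench under the middle of the conduit; z up.
- fitted: A like saddle that is already in place on its own base on the same conduit, 120 mm or more from the mark; its origin is on the bench under the conduit; its marker block's top is 76 mm above the bench. Leave it.
- small_saddle: A smaller cream saddle, 27 mm wide over its tails, 47 mm tall, for thinner conduit; does not fit. It stands on the bench near the loose saddle. Leave it. Origin at its underside.
- coupler: A white conduit coupler, a tube 33 mm in diameter and 50 mm tall, standing on end on the bench near the loose saddle. Leave it. Origin at its underside.
- screwdriver: A screwdriver, 200 mm, lying on the bench on the left side. Leave it. Origin at its underside.
- water: A clear water bottle, 64 mm in diameter and 200 mm tall, on the right. Leave it. Origin at its underside.
- kettle: A white electric kettle on its round power base, about 245 mm tall, 165 mm across, on the left. Leave it. Origin at its underside.
- power_base: A bare round white kettle power base, 160 mm across, 29 mm high, on the right. Leave it. Origin at its underside.
- tin: A small tin, 52 mm in diameter and 55 mm tall, on the far side of the conduit. Leave it. Origin at its underside.
Not all that is in view belongs to the job. Leave any blue, brown or purple look-alike of the part that bears saddle_block alone.

How it is judged:
By the outcome, as a careful person would: the job done as asked, in the order asked, and still so for the second after the job is handed in, with the robot touching nothing.
It also fails if it takes over 67 s, if anything falls off the work surface, if the arm or the gripper's body presses on something with over 40 N, if the wrist force passes 120 N, or if a joint passes its speed limit or range.

### The arm

A 6-joint arm with a two-finger parallel gripper is mounted at the origin on the work surface. World frame = base frame: x ahead of the robot, y to its left, z up, the work surface at z = 0. Lengths are in m, angles in rad, forces in N, time in s.
With the tool pointing down it reaches from about 0.3 to 0.775 m from the base axis. Payload 14.6 kg.
Tool frame: the origin (TCP) lies on the centre line of the jaws, within the pads' length; the fingertips stand 11 mm ahead of it and the grasp point (between the pads) lies 8 mm behind it; y points along the fingers, x is the direction in which the jaws open and shut, and the axes are right-handed (so a half turn about y gives the same grasp; the last joint's range is limited). The gripper opens to 94 mm and grips with 3 to 60 N. Pads are 16 mm wide; open, the fingers measure 119 mm over their backs; the gripper's body (75 mm by 177 mm) begins 78 mm behind the grasp point.
Start: joints at [1.205, 0.3, 1.521, -0, 1.321, -0.067], TCP at [0.162, 0.526, 0.184] pointing down, gripper open.
Joint ranges: [-3.03, 3.03], [-0.79, 2.21], [0.23, 2.52], [-1.04, 4.18], [0, 3.07], [-2.55, 2.55]. Speed limits (rad/s): [2.22, 2.22, 2.57, 3.14, 3.14, 3.14].

### API

Orientations are given as [roll, pitch, yaw] about the fixed x, y, z axes, in that order (R = Rz(yaw) Ry(pitch) Rx(roll)).
In Python, from station import ctrl, imaging gives the robot as it stands. The module is installed in compiled form; this text tells all that it offers.
- The arm moves only by the tool apply_moves, never from a script. Its argument "deltas" is a list of rows, each an object with "dp": the shift along the tool's x, y, z in m, a list of three; "roll": the turn about the tool's y in rad; "grip": the closure, from -1 (fully open) to 1 (shut). In form: [{"dp": [tx, ty, tz], "roll": roll, "grip": grip}, ...]. A call has 1 to 10 rows; each row shifts and turns the commanded pose from where the row before left it, along the tool's axes as they then stand; what a row does not reach is not made up. A row lasts 1/8 s, in which the tool goes at most 62.5 mm and 10.7 degrees, less where a joint would pass 70% of its speed; a pose out of reach is approached as far as the arm can. A call with a gripper value outside its range is refused whole. The fingers move at their own pace and stop on an object; "newtons" is the grip in N (left out, the last holds). Time passes only in rows, so rows that do not move let the fingers close. It gives the time, the measured TCP pose, the force and the opening at its end, in the units of the state.
- ctrl.get_obs(): the state, without advancing time (a new reading comes with each control period).
- imaging.camera(name): name is "scene" or "top" or "wrist"; returns the picture (480x640x3 uint8, blue, green, red); there is no depth.
- imaging.camera_info(name): a dict with "K" (3x3 intrinsics, pixels), "world_from_camera" (4x4, takes a point from camera to world coordinates). Camera axes: x right, y down, z forward; pixel columns grow to the right and rows downward; lengths in m; the calibration is good to about 2 mm. A picture is of the moment at which its call begins: read the wrist's pose just before it. camera_info takes no time and is no camera call; for the wrist camera it gives the pose at the moment of the call.
- ctrl.hand_in(): hands the job in, once; it reports no verdict.
The state is a dict: "time_s": time; "qpos": joint angles; "joint_vel": joint speeds; "tau": joint torques, N m; "ee_pos": TCP position; "eef_rot": TCP orientation; "force": force on the tool from outside, world axes, zero at the start; "moment": the same for the moment, N m; "grip_width": finger opening in m.
Only numpy, scipy, OpenCV 4.12 (cv2) and the standard library are available. Lean on these libraries where they do the work, as an engineer would, in place of code of your own. Each camera call takes 0.05 s, during which the arm holds its last target. There are 200 camera calls.

## Working session

There is one attempt and no reset: what is moved stays moved. The work goes in short steps, Python scripts to look and compute and a tool call to move; the robot and the scene stay as the last step left them, time stands still between calls to the robot, and variables do not carry over. Pictures are saved under pics/ and viewed, about 8 in all and at most 12, crops included, and the job is handed in when it is done.

Besides the shell and the picture viewer there is one more tool, called after "Call:" as name(argument=value, ...), one argument or row to a line, values as JSON. apply_moves: Moves the arm, as the interface text tells. Its arguments: {"type":"object","properties":{"deltas":{"type":"array"},"newtons":{"type":"number"}},"required":["deltas"]}

```bash
mkdir -p pics; cat > h.py <<'E'
import numpy as np, cv2
from station import ctrl, imaging
def ray(n,u,v,info=None):
    i=info or imaging.camera_info(n);K=np.array(i["K"]);T=np.array(i["world_from_camera"])
    d=T[:3,:3]@np.linalg.solve(K,[u,v,1.]);return T[:3,3],d
def at(n,u,v,z,info=None):
    o,d=ray(n,u,v,info);return o+d*(z-o[2])/d[2]
def proj(n,p,info=None):
    i=info or imaging.camera_info(n);T=np.linalg.inv(np.array(i["world_from_camera"]))
    q=np.array(i["K"])@(T[:3,:3]@np.array(p)+T[:3,3]);return q[:2]/q[2]
E
python3 - <<'E'
from h import *
for n in("scene","top"):
    cv2.imwrite(f"pics/{n}0.png",imaging.camera(n)); i=imaging.camera_info(n);print(n,np.round(i["K"],1).tolist(),np.round(i["world_from_camera"],3).tolist())
o=ctrl.get_obs();print(o)
E
```

```text
scene [[486.6, 0.0, 316.9], [0.0, 486.6, 242.0], [0.0, 0.0, 1.0]] [[0.348, 0.533, -0.772, 1.394], [0.938, -0.205, 0.281, -0.307], [-0.009, -0.821, -0.571, 0.678], [0.0, 0.0, 0.0, 1.0]]
top [[450.9, 0.0, 318.1], [0.0, 450.9, 236.1], [0.0, 0.0, 1.0]] [[0.001, -0.981, 0.196, 0.344], [-1.0, 0.001, 0.011, 0.0], [-0.011, -0.196, -0.981, 1.236], [0.0, 0.0, 0.0, 1.0]]
{'time_s': 0.1, 'qpos': array([ 1.20544908e+00,  3.00384517e-01,  1.52152637e+00, -6.98128746e-06,
        1.32072527e+00, -6.66299346e-02]), 'joint_vel': array([-0.00029474, -0.00221148, -0.00140917, -0.00169143,  0.00074115,
        0.00094497]), 'tau': array([ 1.54558649e-03, -5.32643330e+01, -3.53280723e+01,  7.09415227e-02,
        2.35807820e-02, -5.17833610e-05]), 'ee_pos': array([0.16178641, 0.52538577, 0.18335699]), 'eef_rot': array([-1.57073360e+00,  1.04163302e-03,  1.27208078e+00]), 'force': array([-0.16482396, -0.2163046 ,  0.11367053]), 'moment': array([ 0.07294299, -0.02191471, -0.00217746]), 'grip_width': 0.09372725778007811}
```

View pics/scene0.png

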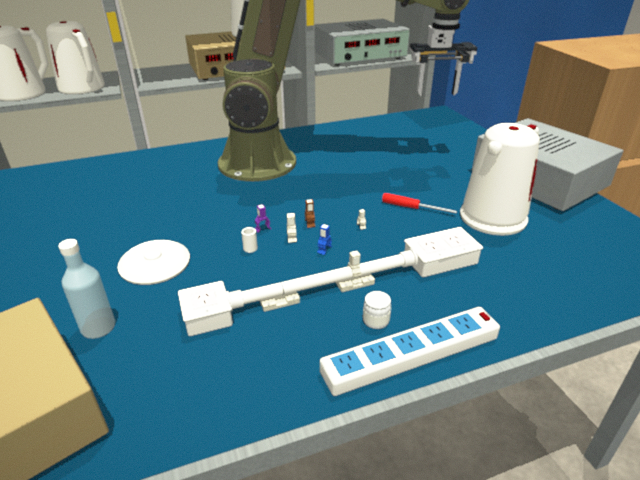

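View pics/top0.png

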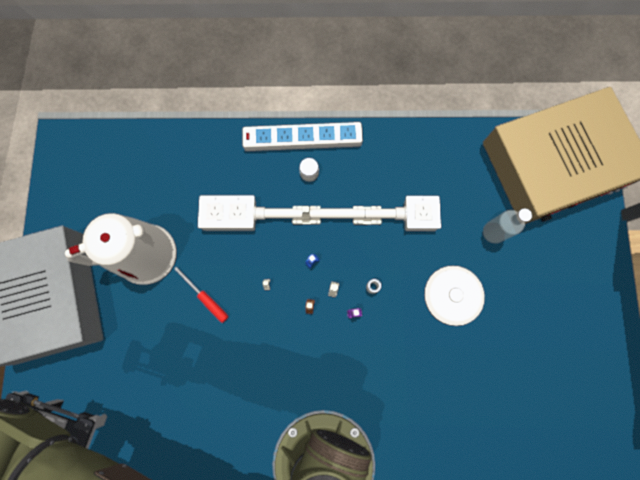

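The loose saddle is at top (334,288) and scene (291,228), with the small one at top (266,284). The bare base is at top (367,214). The fitted saddle is at top (306,214). I'll zoom in on these.

```bash
python3 - <<'E'
from h import *
t=cv2.imread("pics/top0.png")[195:315,250:400];s=cv2.imread("pics/scene0.png")[190:315,230:390]
a=cv2.resize(t,None,fx=5,fy=5,interpolation=cv2.INTER_CUBIC)[:600];cv2.imwrite("pics/c.png",a)
cv2.imwrite("pics/d.png",cv2.resize(s,None,fx=4.7,fy=4.7,interpolation=cv2.INTER_CUBIC))
print(at("top",334,288,.06),at("scene",291,219,.067),at("top",367,214,.03),at("top",260,213,.03),at("top",402,213,.03))
E
```

```text
[ 0.44173883 -0.02768751  0.06      ] [ 0.45811308 -0.03132393  0.067     ] [ 0.64722201 -0.12034148  0.03      ] [0.65057451 0.17460673 0.03      ] [ 0.64988838 -0.21654124  0.03      ]
```

View pics/c.png

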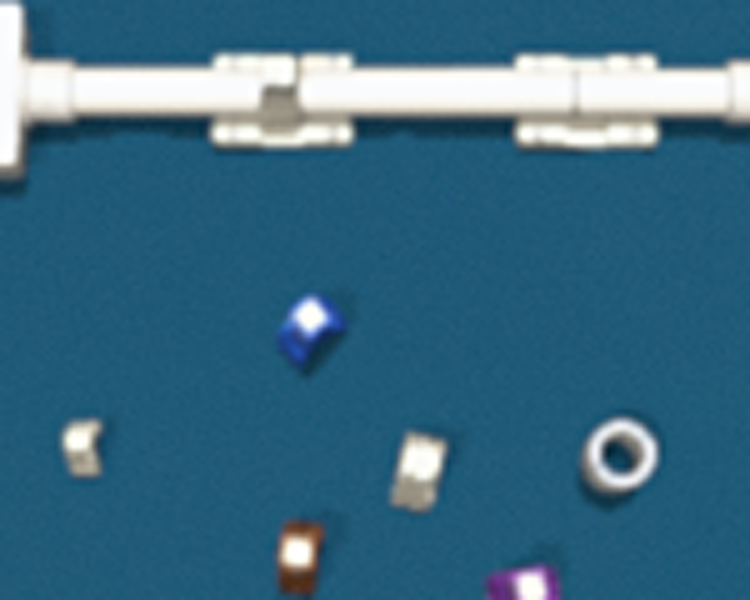

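View pics/d.png

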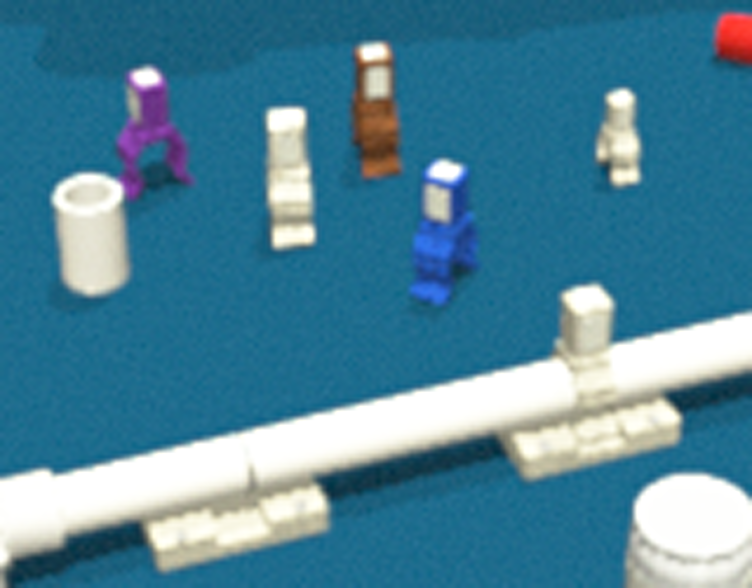

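```bash
cat >> h.py <<'E'
from scipy.spatial.transform import Rotation as Ro
def plan(target,yaw=None,o=None):
    o=o or ctrl.get_obs();R=Ro.from_euler('xyz',o["eef_rot"]).as_matrix()
    d=R.T@(np.array(target)-o["ee_pos"]);r=None if yaw is None else o["eef_rot"][2]-yaw
    print("ee",np.round(o["ee_pos"],4),"rot",np.round(o["eef_rot"],4),"tool delta",np.round(d,4),"roll",r,"t",o["time_s"],"F",np.round(o["force"],1),"w",round(o["grip_width"],4))
E
python3 - <<'E'
from h import *
i=imaging.camera_info("wrist");o=ctrl.get_obs();R=Ro.from_euler('xyz',o["eef_rot"]).as_matrix()
T=np.array(i["world_from_camera"]);print("cam in tool",R.T@(T[:3,3]-o["ee_pos"]),"axes",np.round(R.T@T[:3,:3],3).tolist(),i["K"])
# saddle from two views
for (tu,tv,su,sv) in[((424/5+250),(460/5+195),230+287/4.7,190+112/4.7)]:
    for z in(.06,.067):print(at("top",tu,tv,z),at("scene",su,sv,z))
print("ring",at("top",365,213.6,.0405),at("scene",230+250/4.7,190+440/4.7,.0405),"base ends",at("top",353,223,.013),at("top",381.6,223,.013))
plan([.44,-.03,.184],1.38)
E
```

```text
cam in tool [ 4.77403346e-06 -2.01077592e-01  6.77789554e-02] axes [[1.0, -0.001, 0.001], [-0.001, -0.236, 0.972], [-0.001, -0.972, -0.236]] [[344.50703763   0.         314.52074682]
 [  0.         344.50703763 239.40247736]
 [  0.           0.           1.        ]]
[ 0.44433132 -0.02978201  0.06      ] [ 0.4249523  -0.02077901  0.06      ]
[ 0.4437341  -0.02960373  0.067     ] [ 0.43593943 -0.02402782  0.067     ]
ring [ 0.64571524 -0.11386505  0.0405    ] [ 0.6483683  -0.11039681  0.0405    ] base ends [ 0.62579484 -0.08264715  0.013     ] [ 0.62567669 -0.16203283  0.013     ]
ee [0.1618 0.5254 0.1834] rot [-1.5707e+00  1.0000e-03  1.2721e+00] tool delta [-4.489e-01 -2.000e-04 -4.293e-01] roll -0.10791921755901868 t 0.1 F [-0.2 -0.2  0.1] w 0.0937
```

Call:
apply_moves(
  deltas=[
    {"dp":[-0.03,0,-0.0286],"roll":0,"grip":-1},
    {"dp":[-0.03,0,-0.0286],"roll":0,"grip":-1},
    {"dp":[-0.03,0,-0.0286],"roll":0,"grip":-1},
    {"dp":[-0.03,0,-0.0286],"roll":0,"grip":-1},
    {"dp":[-0.03,0,-0.0286],"roll":0,"grip":-1},
    {"dp":[-0.03,0,-0.0286],"roll":0,"grip":-1},
    {"dp":[-0.03,0,-0.0286],"roll":0,"grip":-1},
    {"dp":[-0.03,0,-0.0286],"roll":0,"grip":-1},
    {"dp":[-0.03,0,-0.0286],"roll":0,"grip":-1},
    {"dp":[-0.03,0,-0.0286],"roll":0,"grip":-1},
  ],
)

```text
time_s: 1.35
ee_pos: [0.3472, 0.1534, 0.1838]
eef_rot: [-1.571, 0.0, 1.272]
force: [1.4, 0.7, -0.1]
grip_width: 0.0941
```

Call:
apply_moves(
  deltas=[
    {"dp":[-0.03,0,-0.0286],"roll":0,"grip":-1},
    {"dp":[-0.03,0,-0.0286],"roll":0,"grip":-1},
    {"dp":[-0.03,0,-0.0286],"roll":0,"grip":-1},
    {"dp":[-0.03,0,-0.0286],"roll":0,"grip":-1},
    {"dp":[-0.03,0,-0.0286],"roll":0,"grip":-1},
    {"dp":[0,0,0],"roll":0,"grip":-1},
    {"dp":[0,0,0],"roll":0,"grip":-1},
  ],
)

```text
time_s: 2.22
ee_pos: [0.4391, -0.0303, 0.1836]
eef_rot: [-1.57, -0.0, 1.272]
force: [-0.5, 0.5, -0.2]
grip_width: 0.0941
```

```bash
python3 - <<'E'
from h import *
plan([.44,-.03,.184])
cv2.imwrite("pics/w1.png",imaging.camera("wrist"))
print(proj("wrist",[.44,-.028,.067]))
E
```

```text
ee [ 0.4391 -0.0303  0.1836] rot [-1.57   -0.      1.2717] tool delta [ 0.0006 -0.0004 -0.0008] roll None t 2.225 F [-0.5  0.5 -0.2] w 0.0941
[316.63155717 230.10537757]
```

View pics/w1.png

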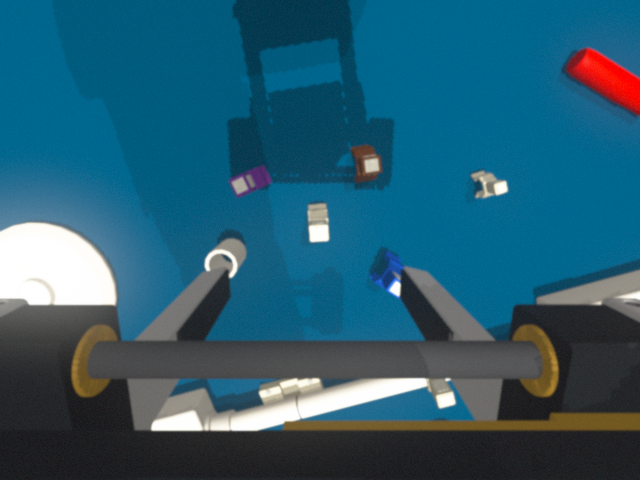

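The target's block top is at wrist (318,233). The coupler at (225,258) and the blue look-alike at (390,275) are close to the open fingers, so I'll narrow the jaws before descending.

```bash
python3 - <<'E'
from h import *
im=cv2.imread("pics/w1.png");g=im.min(axis=2)
c=im[195:250,295:345];print(im[233,318],im[212,318],im[221:246:2,318].tolist())
big=cv2.resize(c,None,fx=12,fy=12,interpolation=cv2.INTER_CUBIC);cv2.imwrite("pics/w1c.png",big)
for th in(80,130,180,200):
    m=(g[195:250,295:345]>th).astype(np.uint8)
    r=cv2.minAreaRect(cv2.findNonZero(m));print(th,r,m.sum())
    b=cv2.boxPoints(r)+[295,195];print([np.round(at("wrist",*p,.067)[:2],4).tolist() for p in b])
print("coupler top",at("wrist",222,263,.05),at("top",374,285.5,.05),"blue",at("wrist",391,288,.067),at("top",250+312/5,195+318/5,.067))
E
```

```text
[251 254 254] [154 177 183] [[140, 153, 155], [158, 174, 177], [218, 237, 239], [244, 251, 251], [251, 254, 254], [252, 254, 254], [251, 254, 254], [252, 254, 254], [253, 254, 254], [250, 254, 254], [194, 202, 189], [144, 109, 34], [143, 105, 20]]
80 ((22.855331420898438, 27.474618911743164), (39.11463165283203, 21.16037368774414), 85.91438293457031) 810
[[0.4132, -0.0302], [0.4176, -0.0111], [0.454, -0.0192], [0.4495, -0.0388]]
130 ((23.0, 27.5), (37.0, 20.0), 90.0) 711
[[0.414, -0.0284], [0.4195, -0.0107], [0.4533, -0.0208], [0.4477, -0.0389]]
180 ((23.36206817626953, 34.84483337402344), (22.339237213134766, 19.01741600036621), 85.2363510131836) 317
[[0.4279, -0.0328], [0.4317, -0.0154], [0.4528, -0.0199], [0.4489, -0.0375]]
200 ((23.472414016723633, 37.668968200683594), (16.02777862548828, 18.43609619140625), 85.2363510131836) 295
[[0.4335, -0.0339], [0.4372, -0.017], [0.4524, -0.0202], [0.4486, -0.0373]]
coupler top [ 0.44779479 -0.1309155   0.05      ] [ 0.44912236 -0.13278651  0.05      ] blue [0.51721173 0.02477814 0.067     ] [0.51788953 0.02857485 0.067     ]
```

View pics/w1c.png

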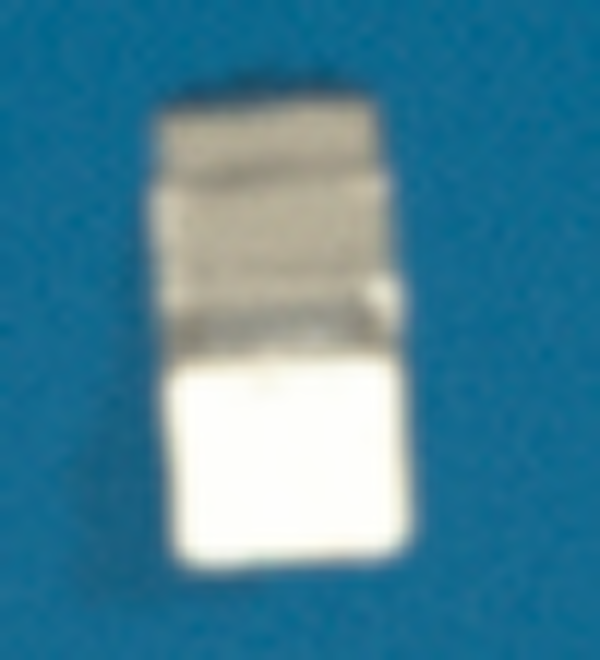

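Call:
apply_moves(
  deltas=[
    {"dp":[0.0042,0,-0.0027],"roll":0,"grip":0},
    {"dp":[0,0,0],"roll":-0.083,"grip":0},
    {"dp":[0,0.026,0],"roll":0,"grip":0},
    {"dp":[0,0.026,0],"roll":0,"grip":0},
    {"dp":[0,0.026,0],"roll":0,"grip":0},
    {"dp":[0,0.026,0],"roll":0,"grip":0},
    {"dp":[0,0.02,0],"roll":0,"grip":0},
    {"dp":[0,0.0116,0],"roll":0,"grip":0},
    {"dp":[0,0,0],"roll":0,"grip":0},
  ],
)

```text
time_s: 3.4
ee_pos: [0.4431, -0.0271, 0.048]
eef_rot: [-1.57, 0.0, 1.356]
force: [-0.0, -0.3, 0.6]
grip_width: 0.0472
```

Call:
apply_moves(
  deltas=[
    {"dp":[0,0,0],"roll":0,"grip":1},
    {"dp":[0,0,0],"roll":0,"grip":1},
    {"dp":[0,0,0],"roll":0,"grip":1},
    {"dp":[0,0,0],"roll":0,"grip":1},
    {"dp":[0,0,0],"roll":0,"grip":1},
    {"dp":[0,0,0],"roll":0,"grip":1},
  ],
  newtons=45,
)

```text
time_s: 4.15
ee_pos: [0.4432, -0.0275, 0.0482]
eef_rot: [-1.571, -0.0, 1.355]
force: [0.5, 0.2, 0.8]
grip_width: 0.0006
```

```bash
python3 - <<'E'
from h import *
plan([.4429,-.0271,.048])
cv2.imwrite("pics/w2.png",imaging.camera("wrist")[100:420,150:500])
E
```

```text
ee [ 0.4432 -0.0275  0.0482] rot [-1.5708 -0.      1.355 ] tool delta [0.0003 0.0002 0.0004] roll None t 4.15 F [0.5 0.2 0.8] w 0.0006
```

View pics/w2.png

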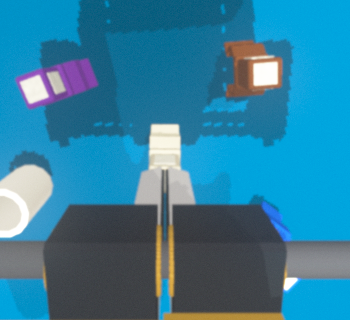

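The jaws closed fully, so they missed the block. The saddle now shows on the near (-x) side of the fingers, around wrist (315,245), and still stands. I'll open, raise and re-measure.

Call:
apply_moves(
  deltas=[
    {"dp":[0,0,0],"roll":0,"grip":-0.2},
    {"dp":[0,0,0],"roll":0,"grip":-0.2},
    {"dp":[0,0,0],"roll":0,"grip":-0.2},
    {"dp":[0,-0.03,0],"roll":0,"grip":-0.2},
    {"dp":[0,-0.03,0],"roll":0,"grip":-0.2},
    {"dp":[0,-0.03,0],"roll":0,"grip":-0.2},
    {"dp":[0,0,0],"roll":0,"grip":-0.2},
  ],
)

```text
time_s: 5.08
ee_pos: [0.4442, -0.0276, 0.14]
eef_rot: [-1.574, -0.0, 1.355]
force: [-0.3, -0.1, -0.4]
grip_width: 0.056
```

```bash
python3 - <<'E'
from h import *
plan([.4429,-.0271,.048])
w=imaging.camera("wrist");info=imaging.camera_info("wrist")
cv2.imwrite("pics/w3f.png",w)
s=imaging.camera("scene");t=imaging.camera("top");cv2.imwrite("pics/s3.png",s);cv2.imwrite("pics/t3.png",t)
a=cv2.resize(w[120:320,215:415],(400,400),interpolation=cv2.INTER_CUBIC)
b=cv2.resize(s[170:270,245:345],(400,400),interpolation=cv2.INTER_CUBIC)
cv2.imwrite("pics/v3.png",np.hstack([a,b]))
g=w.min(axis=2).copy()
for th in(190,205,220):
    m=(g[120:300,270:360]>th).astype(np.uint8);n,l,st,ce=cv2.connectedComponentsWithStats(m)
    for k in range(1,n):
        if st[k,4]>150:
            r=cv2.minAreaRect(cv2.findNonZero((l==k).astype(np.uint8)));b=cv2.boxPoints(r)+[270,120]
            P=np.array([at("wrist",*p,.067)[:2] for p in b]);print(th,st[k],np.round(P,4).tolist(),P.mean(0))
E
```

```text
ee [ 0.4442 -0.0276  0.14  ] rot [-1.5745e+00 -3.0000e-04  1.3550e+00] tool delta [0.0002 0.092  0.0017] roll None t 5.075 F [-0.3 -0.1 -0.4] w 0.056
190 [ 33  85  24  44 961] [[0.4459, -0.0376], [0.4116, -0.0297], [0.4155, -0.012], [0.45, -0.0193]] [ 0.4307378  -0.02463879]
205 [ 33  91  23  38 775] [[0.4162, -0.0308], [0.42, -0.0137], [0.4498, -0.0201], [0.4459, -0.0376]] [ 0.43299033 -0.02554765]
220 [ 34  92  22  14 201] [[0.4172, -0.0302], [0.4208, -0.0139], [0.4311, -0.0161], [0.4275, -0.0325]] [ 0.42413981 -0.0231844 ]
220 [ 33 107  23  22 468] [[0.4289, -0.0337], [0.4327, -0.0164], [0.4498, -0.0201], [0.4459, -0.0376]] [ 0.43932333 -0.02694595]
```

View pics/v3.png

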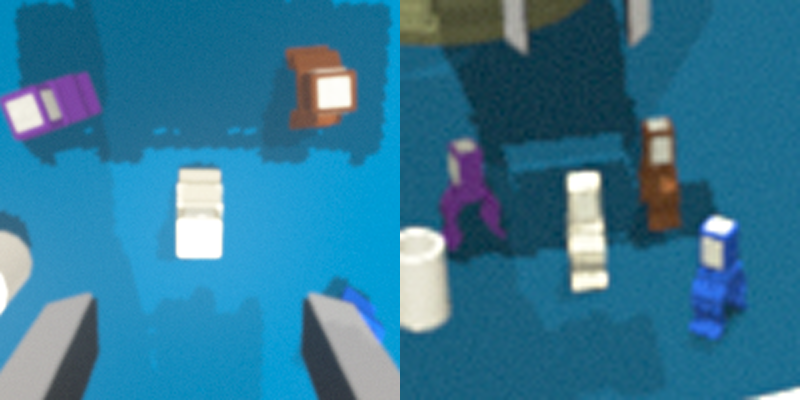

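```bash
python3 - <<'E'
from h import *
o=ctrl.get_obs();R=Ro.from_euler('xyz',o["eef_rot"]).as_matrix()
for x in(-.028,.028):
  for z in(-.008,0,.008,.015,.025):print(x,z,proj("wrist",o["ee_pos"]+R@[x,.011,z]))
# implied x of block top from scene view, crop edges
for u,v in((245+583/4-100,170+172/4),(245+583/4-100,170+190/4)):print(at("scene",u,v,.067))
t=cv2.imread("pics/t3.png");print(o["qpos"])
E
```

```text
-0.028 -0.008 [271.30182391 275.76824854]
-0.028 0 [270.92029114 264.01756935]
-0.028 0.008 [270.53221362 252.06532087]
-0.028 0.015 [270.18714365 241.43764551]
-0.028 0.025 [269.68503516 225.9734015 ]
0.028 -0.008 [357.43628915 275.64670072]
0.028 0 [357.78717881 263.89711699]
0.028 0.008 [358.14408647 251.94601958]
0.028 0.015 [358.46143995 241.31939893]
0.028 0.025 [358.92321685 225.85674206]
[ 0.43202967 -0.02356205  0.067     ]
[ 0.45152517 -0.02982648  0.067     ]
[-1.44495128e-01  1.10928303e-01  1.86315134e+00  1.09200157e-05
  1.16882388e+00 -1.49947112e+00]
```

```bash
python3 - <<'E'
from h import *
o=ctrl.get_obs();R=Ro.from_euler('xyz',o["eef_rot"]).as_matrix()
for c in("scene","top"):
 for y in(.011,-.01,-.024,-.035):print(c,y,[np.round(proj(c,o["ee_pos"]+R@[x,y,0]),1).tolist() for x in(-.034,.034)])
s=cv2.imread("pics/s3.png")[20:220,190:390];cv2.imwrite("pics/v4.png",cv2.resize(s,(600,600),interpolation=cv2.INTER_CUBIC))
E
```

```text
scene 0.011 [[274.9, 194.8], [304.1, 192.6]]
scene -0.01 [[274.4, 186.8], [303.9, 184.6]]
scene -0.024 [[274.0, 181.3], [303.8, 179.1]]
scene -0.035 [[273.7, 176.9], [303.7, 174.8]]
top 0.011 [[348.1, 288.3], [321.0, 282.4]]
top -0.01 [[348.6, 287.6], [321.0, 281.5]]
top -0.024 [[348.9, 287.1], [320.9, 280.9]]
top -0.035 [[349.2, 286.7], [320.9, 280.5]]
```

View pics/v4.png

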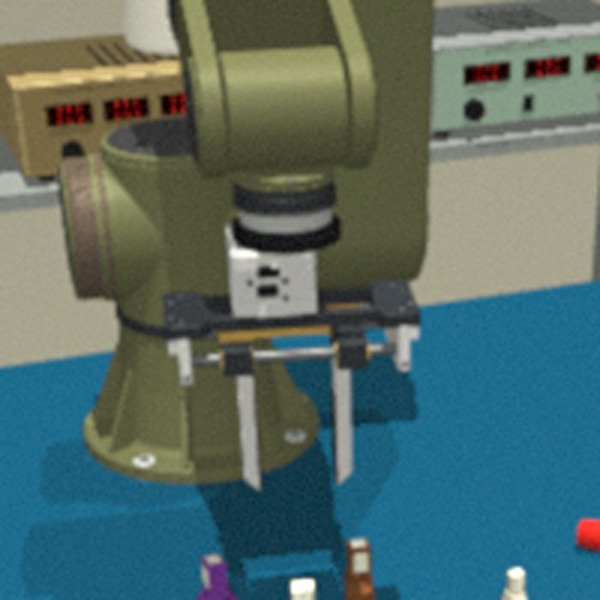

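Both the scene and wrist views put the real fingertips about 23 mm above the reported TCP, not 11 mm below it. So the first close passed above the block, and I'll descend about 34 mm lower than the nominal figure. In v4 the tips are at scene (276,183) and (305,182).

Call:
apply_moves(
  deltas=[
    {"dp":[0,0,0.002],"roll":0,"grip":-0.2},
    {"dp":[0,0.026,0],"roll":0,"grip":-0.2},
    {"dp":[0,0.026,0],"roll":0,"grip":-0.2},
    {"dp":[0,0.026,0],"roll":0,"grip":-0.2},
    {"dp":[0,0.016,0],"roll":0,"grip":-0.2},
    {"dp":[0,0.009,0],"roll":0,"grip":-0.2},
    {"dp":[0,0.009,0],"roll":0,"grip":-0.2},
    {"dp":[0,0.007,0],"roll":0,"grip":-0.2},
    {"dp":[0,0.003,0],"roll":0,"grip":-0.2},
    {"dp":[0,0,0],"roll":0,"grip":-0.2},
  ],
)

```text
time_s: 6.48
ee_pos: [0.4413, -0.0271, 0.0163]
eef_rot: [-1.571, 0.0, 1.355]
force: [0.1, -1.3, 0.3]
grip_width: 0.0564
```

Call:
apply_moves(
  deltas=[
    {"dp":[0,0,0],"roll":0,"grip":1},
    {"dp":[0,0,0],"roll":0,"grip":1},
    {"dp":[0,0,0],"roll":0,"grip":1},
    {"dp":[0,0,0],"roll":0,"grip":1},
    {"dp":[0,0,0],"roll":0,"grip":1},
    {"dp":[0,0,0],"roll":0,"grip":1},
  ],
  newtons=45,
)

```text
time_s: 7.22
ee_pos: [0.4413, -0.0271, 0.0163]
eef_rot: [-1.571, -0.0, 1.355]
force: [-0.8, -0.6, 0.8]
grip_width: 0.0178
```

Gripped at 17.8 mm, which matches the 18 mm block. With the tails on the bench, the block centre is ee_z + 36.7 mm. Now I lift, turn and carry it.

Call:
apply_moves(
  deltas=[
    {"dp":[0,-0.02,0],"roll":0,"grip":1},
    {"dp":[0,-0.03,0],"roll":0,"grip":1},
    {"dp":[0,-0.03,0],"roll":0,"grip":1},
    {"dp":[0,-0.024,0],"roll":0,"grip":1},
    {"dp":[0,0,0],"roll":-0.108,"grip":1},
    {"dp":[0,0,0],"roll":-0.108,"grip":1},
    {"dp":[0,0,0],"roll":0,"grip":1},
  ],
)

```text
time_s: 8.1
ee_pos: [0.4412, -0.027, 0.1202]
eef_rot: [-1.571, -0.0, 1.57]
force: [0.3, -0.7, -1.6]
grip_width: 0.0178
```

Call:
apply_moves(
  deltas=[
    {"dp":[-0.0119,0,-0.0255],"roll":0,"grip":1},
    {"dp":[-0.0119,0,-0.0255],"roll":0,"grip":1},
    {"dp":[-0.0119,0,-0.0255],"roll":0,"grip":1},
    {"dp":[-0.0119,0,-0.0255],"roll":0,"grip":1},
    {"dp":[-0.0119,0,-0.0255],"roll":0,"grip":1},
    {"dp":[-0.0119,0,-0.0255],"roll":0,"grip":1},
    {"dp":[-0.0119,0,-0.0255],"roll":0,"grip":1},
    {"dp":[-0.0119,0,-0.0255],"roll":0,"grip":1},
    {"dp":[0,0,0],"roll":0,"grip":1},
    {"dp":[0,0,0],"roll":0,"grip":1},
  ],
)

```text
time_s: 9.35
ee_pos: [0.6447, -0.1219, 0.1198]
eef_rot: [-1.57, -0.0, 1.57]
force: [-0.1, 0.0, -0.4]
grip_width: 0.0177
```

```bash
python3 - <<'E'
from h import *
plan([.648,-.122,.12])
w=imaging.camera("wrist");cv2.imwrite("pics/w5.png",w)
for p in([.648,-.112,.0405],[.648,-.122,.0405],[.648,-.17,.0405],[.648,-.07,.0405]):print(np.round(proj("wrist",p),1))
E
```

```text
ee [ 0.6447 -0.1219  0.1198] rot [-1.5699e+00 -2.0000e-04  1.5697e+00] tool delta [-0.0001 -0.0002 -0.0033] roll None t 9.35 F [-0.1  0.  -0.4] w 0.0177
[326.1 242.7]
[314.2 242.7]
[257.1 242.9]
[376.1 242.6]
```

View pics/w5.png

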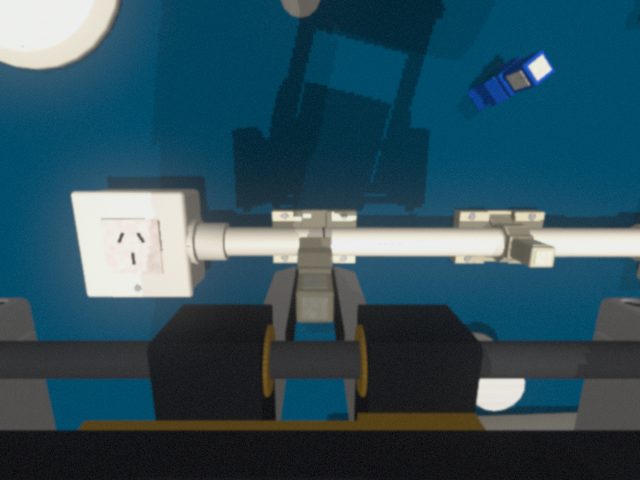

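The held saddle hangs over the conduit at about (315,245), with the conduit between rows 228 and 256. The ring is at column ~327. The base spans columns 271–356, and its pocket looks centred near column 314. I'll measure with intensity profiles.

```bash
python3 - <<'E'
from h import *
w=cv2.imread("pics/w5.png");g=w[:,:,2].astype(int)
for r in(214,218,259):print(r,list(zip(range(266,362,2),g[r,266:362:2])))
for c in(245,390,440):
    col=g[215:275,c];d=np.diff(col);a,b=215+d.argmax(),215+d.argmin();k=(a+b+1)/2
    print(c,a,b,[np.round(at("wrist",c,q,.028),4).tolist() for q in(a+.5,b+.5,k)])
for r,cs in((214,(271,313.5,356)),(259,(271,313.5,356))):print([np.round(at("wrist",c,r,.013)[:2],4).tolist() for c in cs])
print("ring",at("wrist",327,236,.04))
print(proj("wrist",[.6447,-.1219,.12+.0367+.014]))
E
```

```text
214 [(266, np.int64(36)), (268, np.int64(35)), (270, np.int64(58)), (272, np.int64(187)), (274, np.int64(235)), (276, np.int64(237)), (278, np.int64(235)), (280, np.int64(224)), (282, np.int64(202)), (284, np.int64(194)), (286, np.int64(189)), (288, np.int64(220)), (290, np.int64(237)), (292, np.int64(222)), (294, np.int64(137)), (296, np.int64(134)), (298, np.int64(150)), (300, np.int64(148)), (302, np.int64(176)), (304, np.int64(225)), (306, np.int64(224)), (308, np.int64(224)), (310, np.int64(209)), (312, np.int64(158)), (314, np.int64(152)), (316, np.int64(156)), (318, np.int64(153)), (320, np.int64(153)), (322, np.int64(153)), (324, np.int64(144)), (326, np.int64(132)), (328, np.int64(153)), (330, np.int64(157)), (332, np.int64(223)), (334, np.int64(228)), (336, np.int64(225)), (338, np.int64(213)), (340, np.int64(158)), (342, np.int64(128)), (344, np.int64(120)), (346, np.int64(132)), (348, np.int64(159)), (350, np.int64(162)), (352, np.int64(161)), (354, np.int64(161)), (356, np.int64(108)), (358, np.int64(44)), (360, np.int64(40))]
218 [(266, np.int64(36)), (268, np.int64(43)
[... 1820 characters left out ...]
234)), (340, np.int64(212)), (342, np.int64(208)), (344, np.int64(208)), (346, np.int64(215)), (348, np.int64(236)), (350, np.int64(237)), (352, np.int64(238)), (354, np.int64(215)), (356, np.int64(70)), (358, np.int64(41)), (360, np.int64(42))]
245 226 255 [[0.6365, -0.182, 0.028], [0.6627, -0.1833, 0.028], [0.6495, -0.1827, 0.028]]
390 227 255 [[0.6376, -0.0561, 0.028], [0.663, -0.0549, 0.028], [0.6502, -0.0555, 0.028]]
440 227 256 [[0.6377, -0.0127, 0.028], [0.664, -0.0105, 0.028], [0.6507, -0.0116, 0.028]]
[[0.6281, -0.161], [0.6281, -0.1226], [0.6282, -0.0842]]
[[0.6705, -0.1624], [0.6706, -0.1227], [0.6707, -0.083]]
ring [ 0.64232087 -0.11128458  0.04      ]
[314.50825141 303.71933249]
```

The conduit axis is at x≈0.650 and the pocket centre at y≈-0.121. I'll align there and descend to just above contact, which I expect at ee_z≈0.043.

Call:
apply_moves(
  deltas=[
    {"dp":[0.0008,0,-0.005],"roll":0,"grip":1},
    {"dp":[0,0.02,0],"roll":0,"grip":1},
    {"dp":[0,0.024,0],"roll":0,"grip":1},
    {"dp":[0,0.018,0],"roll":0,"grip":1},
    {"dp":[0,0.009,0],"roll":0,"grip":1},
    {"dp":[0,0,0],"roll":0,"grip":1},
    {"dp":[0,0,0],"roll":0,"grip":1},
  ],
)

```text
time_s: 10.28
ee_pos: [0.6507, -0.1216, 0.0501]
eef_rot: [-1.572, 0.0, 1.571]
force: [-0.3, 0.5, 0.1]
grip_width: 0.018
```

Call:
apply_moves(
  deltas=[
    {"dp":[0,0.0015,0],"roll":0,"grip":1},
    {"dp":[0,0.0015,0],"roll":0,"grip":1},
    {"dp":[0,0.0015,0],"roll":0,"grip":1},
    {"dp":[0,0.0015,0],"roll":0,"grip":1},
    {"dp":[0,0,0],"roll":0,"grip":1},
  ],
)

```text
time_s: 10.9
ee_pos: [0.6501, -0.1215, 0.0433]
eef_rot: [-1.57, 0.0, 1.571]
force: [-3.6, -0.6, 3.8]
grip_width: 0.0179
```

Call:
apply_moves(
  deltas=[
    {"dp":[0,0,0.001],"roll":0,"grip":1},
    {"dp":[0,0,0.001],"roll":0,"grip":1},
    {"dp":[0,0,0],"roll":0,"grip":1},
    {"dp":[0,0,0],"roll":0,"grip":1},
  ],
)

```text
time_s: 11.4
ee_pos: [0.6485, -0.1214, 0.0432]
eef_rot: [-1.571, 0.0, 1.571]
force: [1.7, -0.7, 0.3]
grip_width: 0.0177
```

Call:
apply_moves(
  deltas=[
    {"dp":[0,0.001,-0.0005],"roll":0,"grip":1},
    {"dp":[0,0.001,0],"roll":0,"grip":1},
    {"dp":[0,0.001,0],"roll":0,"grip":1},
    {"dp":[0,0,0],"roll":0,"grip":1},
  ],
)

```text
time_s: 11.9
ee_pos: [0.649, -0.1215, 0.0408]
eef_rot: [-1.571, 0.0, 1.571]
force: [-1.6, 0.5, 6.9]
grip_width: 0.0176
```

Call:
apply_moves(
  deltas=[
    {"dp":[0,0.001,0],"roll":0,"grip":1},
    {"dp":[0,0.001,0],"roll":0,"grip":1},
    {"dp":[0,0,0],"roll":0,"grip":1},
  ],
)

```text
time_s: 12.28
ee_pos: [0.649, -0.1216, 0.039]
eef_rot: [-1.571, 0.0, 1.571]
force: [-2.9, -0.6, 8.2]
grip_width: 0.0177
```

Symmetric contact at about 8 N, as described. I'll continue down through the throat.

Call:
apply_moves(
  deltas=[
    {"dp":[0,0.001,0.0003],"roll":0,"grip":1},
    {"dp":[0,0.001,0],"roll":0,"grip":1},
    {"dp":[0,0.001,0],"roll":0,"grip":1},
    {"dp":[0,0,0],"roll":0,"grip":1},
  ],
)

```text
time_s: 12.78
ee_pos: [0.6488, -0.1216, 0.0361]
eef_rot: [-1.572, 0.0, 1.571]
force: [-2.5, -0.3, 7.4]
grip_width: 0.0177
```

Call:
apply_moves(
  deltas=[
    {"dp":[0,0.001,0],"roll":0,"grip":1},
    {"dp":[0,0.001,0],"roll":0,"grip":1},
    {"dp":[0,0,0],"roll":0,"grip":1},
  ],
)

```text
time_s: 13.15
ee_pos: [0.6487, -0.1215, 0.0337]
eef_rot: [-1.571, 0.0, 1.571]
force: [-2.8, -0.2, 5.6]
grip_width: 0.0179
```

Call:
apply_moves(
  deltas=[
    {"dp":[0,0.001,0],"roll":0,"grip":1},
    {"dp":[0,0.001,0],"roll":0,"grip":1},
    {"dp":[0,0,0],"roll":0,"grip":1},
  ],
)

```text
time_s: 13.52
ee_pos: [0.6484, -0.1214, 0.031]
eef_rot: [-1.57, -0.0, 1.571]
force: [-0.2, -0.4, 1.0]
grip_width: 0.0177
```

Call:
apply_moves(
  deltas=[
    {"dp":[0,0.001,0],"roll":0,"grip":1},
    {"dp":[0,0.001,0],"roll":0,"grip":1},
    {"dp":[0,0,0],"roll":0,"grip":1},
  ],
)

```text
time_s: 13.9
ee_pos: [0.6482, -0.1213, 0.0286]
eef_rot: [-1.57, -0.0, 1.571]
force: [1.5, -0.4, -4.4]
grip_width: 0.0178
```

Call:
apply_moves(
  deltas=[
    {"dp":[0,0.001,0],"roll":0,"grip":1},
    {"dp":[0,0.001,0],"roll":0,"grip":1},
    {"dp":[0,0,0],"roll":0,"grip":1},
  ],
)

```text
time_s: 14.28
ee_pos: [0.6483, -0.1214, 0.027]
eef_rot: [-1.57, -0.0, 1.571]
force: [0.5, -0.1, -4.0]
grip_width: 0.0179
```

Call:
apply_moves(
  deltas=[
    {"dp":[0,0.001,0],"roll":0,"grip":1},
    {"dp":[0,0.001,0],"roll":0,"grip":1},
    {"dp":[0,0,0],"roll":0,"grip":1},
  ],
)

```text
time_s: 14.65
ee_pos: [0.6484, -0.1215, 0.0251]
eef_rot: [-1.571, 0.0, 1.571]
force: [-1.5, -0.3, -2.4]
grip_width: 0.0182
```

Call:
apply_moves(
  deltas=[
    {"dp":[0,0.001,0],"roll":0,"grip":1},
    {"dp":[0,0,0],"roll":0,"grip":1},
  ],
)

```text
time_s: 14.9
ee_pos: [0.6486, -0.1215, 0.0248]
eef_rot: [-1.571, 0.0, 1.571]
force: [-3.6, 0.4, 4.0]
grip_width: 0.0178
```

The height matches home exactly (ee_z 0.0248). Next I'll press lightly and probe along the conduit to check the pocket has captured it.

Call:
apply_moves(
  deltas=[
    {"dp":[0,0.0008,0.0005],"roll":0,"grip":1},
    {"dp":[0,0,0],"roll":0,"grip":1},
    {"dp":[0,0,0],"roll":0,"grip":1},
  ],
)

```text
time_s: 15.28
ee_pos: [0.6486, -0.1215, 0.0247]
eef_rot: [-1.573, 0.0, 1.571]
force: [-4.9, 1.9, 8.1]
grip_width: 0.0182
```

Call:
apply_moves(
  deltas=[
    {"dp":[0.001,0,0],"roll":0,"grip":1},
    {"dp":[0.0008,0,0],"roll":0,"grip":1},
    {"dp":[0,0,0],"roll":0,"grip":1},
  ],
)

```text
time_s: 15.65
ee_pos: [0.6487, -0.1208, 0.0247]
eef_rot: [-1.573, 0.002, 1.571]
force: [-4.8, -4.9, 7.7]
grip_width: 0.0177
```

Call:
apply_moves(
  deltas=[
    {"dp":[-0.0015,0,0],"roll":0,"grip":1},
    {"dp":[-0.001,0,0],"roll":0,"grip":1},
    {"dp":[-0.001,0,0],"roll":0,"grip":1},
    {"dp":[0,0,0],"roll":0,"grip":1},
  ],
)

```text
time_s: 16.15
ee_pos: [0.6487, -0.1228, 0.0247]
eef_rot: [-1.573, -0.0, 1.571]
force: [-3.8, 3.5, 8.4]
grip_width: 0.0175
```

Call:
apply_moves(
  deltas=[
    {"dp":[0.001,-0.0008,0.0008],"roll":0,"grip":1},
    {"dp":[0.0015,0,0],"roll":0,"grip":1},
    {"dp":[0.0015,0,0],"roll":0,"grip":1},
    {"dp":[0.0005,0,0],"roll":0,"grip":1},
    {"dp":[0,0,0],"roll":0,"grip":1},
  ],
)

```text
time_s: 16.77
ee_pos: [0.6479, -0.1203, 0.0249]
eef_rot: [-1.573, 0.003, 1.571]
force: [2.0, -9.3, 2.2]
grip_width: 0.0178
```

Call:
apply_moves(
  deltas=[
    {"dp":[-0.002,0,0],"roll":0,"grip":1},
    {"dp":[-0.0015,0,0],"roll":0,"grip":1},
    {"dp":[-0.0015,0,0],"roll":0,"grip":1},
    {"dp":[-0.0008,0,0],"roll":0,"grip":1},
    {"dp":[0,0,0],"roll":0,"grip":1},
  ],
)

```text
time_s: 17.4
ee_pos: [0.6478, -0.1239, 0.0248]
eef_rot: [-1.572, -0.0, 1.571]
force: [2.3, 2.3, 5.2]
grip_width: 0.0176
```

Call:
apply_moves(
  deltas=[
    {"dp":[-0.001,0,0],"roll":0,"grip":1},
    {"dp":[-0.0007,0,0],"roll":0,"grip":1},
    {"dp":[0,0,0],"roll":0,"grip":1},
  ],
)

```text
time_s: 17.77
ee_pos: [0.6478, -0.1245, 0.0247]
eef_rot: [-1.572, -0.002, 1.571]
force: [2.9, 7.9, 6.8]
grip_width: 0.0178
```

Both walls are felt: -9 N stopping at y≈-0.120, and +8 N stopping at y≈-0.1245. So it is captured and home. I'll centre it, unload, release and rise.

Call:
apply_moves(
  deltas=[
    {"dp":[0.002,0,-0.0004],"roll":0,"grip":1},
    {"dp":[0.0018,0,0],"roll":0,"grip":1},
    {"dp":[0,0,0],"roll":0,"grip":1},
  ],
)

```text
time_s: 18.15
ee_pos: [0.648, -0.1223, 0.0247]
eef_rot: [-1.572, 0.0, 1.571]
force: [1.3, -0.7, 5.5]
grip_width: 0.0177
```

Call:
apply_moves(
  deltas=[
    {"dp":[0,0,0],"roll":0,"grip":0.2},
    {"dp":[0,0,0],"roll":0,"grip":0},
    {"dp":[0,0,0],"roll":0,"grip":0},
    {"dp":[0,0,0],"roll":0,"grip":0},
    {"dp":[0,-0.015,0],"roll":0,"grip":0},
    {"dp":[0,-0.025,0],"roll":0,"grip":0},
    {"dp":[0,-0.03,0],"roll":0,"grip":0},
    {"dp":[0,-0.03,0],"roll":0,"grip":0},
    {"dp":[0,0,0.03],"roll":0,"grip":0},
    {"dp":[0,0,0.03],"roll":0,"grip":0},
  ],
)

```text
time_s: 19.4
ee_pos: [0.587, -0.1223, 0.1256]
eef_rot: [-1.572, 0.0, 1.571]
force: [-0.1, -1.0, 0.6]
grip_width: 0.0471
```

Call:
apply_moves(
  deltas=[
    {"dp":[0,0,0.03],"roll":0,"grip":0},
    {"dp":[0,0,0.03],"roll":0,"grip":0},
    {"dp":[0,0,0],"roll":0,"grip":0},
    {"dp":[0,0,0],"roll":0,"grip":0},
  ],
)

```text
time_s: 19.9
ee_pos: [0.5284, -0.1225, 0.1251]
eef_rot: [-1.572, 0.0, 1.571]
force: [-0.4, -0.3, -1.0]
grip_width: 0.047
```

```bash
python3 - <<'E'
from h import *
plan([.53,-.122,.12])
s=imaging.camera("scene");w=imaging.camera("wrist");cv2.imwrite("pics/w6.png",w)
a=cv2.resize(s[215:320,225:385],(800,525),interpolation=cv2.INTER_CUBIC)
cv2.imwrite("pics/s6.png",a)
for y in(-.122,):print("expected block top: scene",proj("scene",[.6495,y,.0755]),"if 4 high",proj("scene",[.6495,y,.079]))
E
```

```text
ee [ 0.5284 -0.1225  0.1251] rot [-1.5722e+00  4.0000e-04  1.5710e+00] tool delta [ 0.0005  0.0051 -0.0016] roll None t 19.9 F [-0.4 -0.3 -1. ] w 0.047
expected block top: scene [276.94128232 271.74313747] if 4 high [276.84322465 270.36108135]
```

View pics/s6.png

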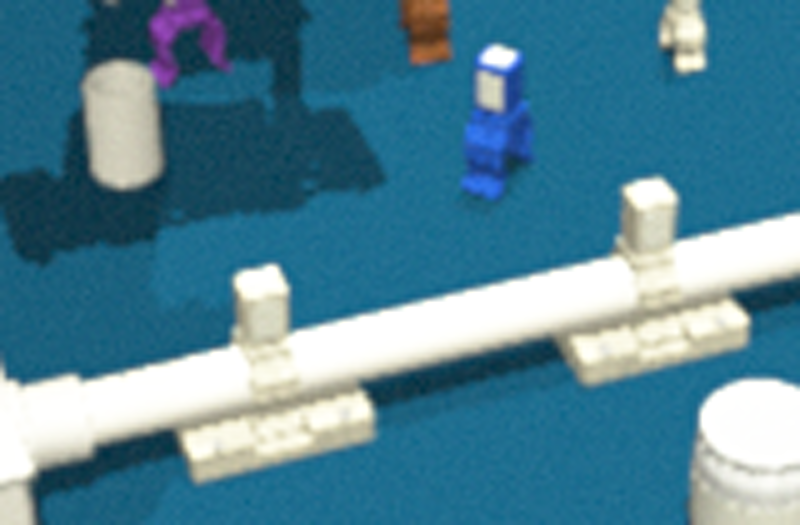

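The saddle stands upright on the conduit and looks just like the fitted one, with its block top at scene (277,269). I'll compare heights numerically, using the fitted saddle (355,252) as the reference.

```bash
python3 - <<'E'
from h import *
for y in(.036,.039,.042,.045):print(y,proj("scene",[.6502,y,.0755]))
# wrist view: block-top blobs of both
w=cv2.imread("pics/w6.png")
for y,n in((-.1223,"new"),(.04,"fitted")):
    p=proj("wrist",[.65,y,.0755]);print(n,p)
s=imaging.camera("scene").astype(int)[:,:,2]
f=cv2.imread("pics/s6.png")[:,:,2].astype(int)
for c in(262,648):
    d=np.diff(f[150:320,c-12:c+13].mean(1));k=d[:150].argmax();print(c,"top far edge row",215+(150+k)/5,"col",225+c/5)
E
```

```text
0.036 [349.84403653 255.07680117]
0.039 [351.16483002 254.77074522]
0.042 [352.48343398 254.46519663]
0.045 [353.79985384 254.16015414]
new [314.64124262 389.00998859]
fitted [508.84084821 388.77644959]
262 top far edge row 268.2 col 277.4
648 top far edge row 250.4 col 354.6
```

The offset between edge and prediction is 3.5 px for the new saddle and 3.6 px for the fitted one. Riding 4 mm high would show about 1.4 px of difference, so it is fully home. Handing in.

```bash
python3 -c "
from station import ctrl
print(ctrl.hand_in())"
```

```text
the job is handed in; nothing more can be done
None
```

The larger loose saddle is snapped onto the white conduit at the bare base, home in its pocket and upright. I let it go and handed the job in at about 20 s on the robot's clock, with the arm clear and touching nothing.

**First grasp missed:** the jaws closed above the block. The cameras put the real fingertips about 34 mm higher than the interface text says, so I went lower and the second grasp held, reading 17.8 mm on the 18 mm block.

**Snap-on:** push readings peaked at about 8 N. The arms then closed and pulled the saddle down.

**Pocket:** I lowered it where the camera showed the pocket, about 10 mm from the ring. It went straight in without first riding a shoulder, so I did no long slide.

**Last checks:**
- **Height:** the tool's final height matched the "home" value exactly.
- **Capture:** probing along the conduit met a stop each way, at 8 to 9 N. The travel was about 4 mm, a little over the roughly 3 mm I took 1.5 mm of play each side to allow. I put the rest down to give in the grip and arm.
- **Picture:** the new saddle is upright and level with the fitted one to 0.1 px, where sitting 4 mm high would show about 1.4 px.
- **Rest of the bench:** the things around the conduit looked undisturbed in the last picture. I did not re-measure everything on the bench.

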